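Uncap the die pot in the seal drawer

ROBOT

A 6-joint arm with a two-finger parallel gripper is mounted at the origin on the work surface. World frame = base frame: x ahead of the robot, y to its left, z up, the work surface at z = 0. Lengths are in m, angles in rad, forces in N, time in s.
With the tool pointing down it reaches from about 0.275 to 0.725 m from the base axis. Payload 5.6 kg.
Tool frame: the origin (TCP) lies at the very end of the fingers, on their centre line; the grasp point (between the pads) lies 19 mm behind it; z points along the fingers, y is the direction in which the jaws open and shut (so a half turn about z gives the same grasp; the last joint's range is limited). The gripper opens to 85 mm and grips with 20 to 120 N. Pads are 22 mm wide; open, the fingers measure 114 mm over their backs; the gripper's body (76 mm by 85 mm) begins 54 mm behind the grasp point. The pads swing forward as they close: fully open they stand 13 mm farther back than shut.
Start: joints at [1.565, 0.255, 0.108, 0, -1.424, -0.285], TCP at [0.158, 0.527, 0.231] pointing down, gripper open.
Joint ranges: [-2.95, 2.95], [-1.21, 1.97], [-1.09, 1.5], [-2.87, 1.71], [-2.94, -0.07], [-3.05, 3.05]. Speed limits (rad/s): [2.57, 2.57, 3.14, 3.14, 3.14, 3.14].

INTERFACE

Orientations are given as a 3x3 rotation matrix whose columns are the frame's x, y, z axes.
In Python, from cell import * gives the robot as it stands.
- The arm moves only by the tool carry_out, never from a script. Its arguments are lists of equal length, an entry for each row: "delta_pos": the shift along the world's x, y, z in m, a list of three; "twist": the turn, a rotation vector about the world's x, y, z in rad, a list of three; "claw": the closure, from -1 (fully open) to 1 (shut). A call has 1 to 20 rows; each row is the pose to reach, as a shift and turn from the pose commanded when the call began; what a row does not reach only later rows make up. A row lasts 1/8 s, in which the tool goes at most 62.5 mm and 10.7 degrees, less where a joint would pass 70% of its speed; a pose out of reach is approached as far as the arm can. A call with a gripper value outside its range is refused whole. The fingers move at their own pace and stop on an object; "force" is the grip in N (left out, the last holds). Time passes only in rows, so rows that repeat a pose let the fingers close. It gives the time, the measured TCP pose, the force and the opening at its end, in the units of the state.
- read_state(): the state, without advancing time (a new reading comes with each control period).
- snapshot(name): name is "side" or "top"; returns a dict with "img" (480x640x3 uint8, red, green, blue), "depth" (480x640 float32, m along the optical axis (not along the pixel's ray), 0 where there is no reading), "mtx" (3x3 intrinsics, pixels), "R" (3x3) and "t" (3): a world point X has camera coordinates R X + t. Camera axes: x right, y down, z forward; pixel columns grow to the right and rows downward; lengths in m; the calibration is good to about 2 mm. A picture is of the moment at which its call begins.
- job_done(): hands the job in, once; it reports no verdict.
The state is a dict: "time_s": time; "q": joint angles; "dq": joint speeds; "joint_torque": joint torques, N m; "position": TCP position; "eef_rot": TCP orientation; "ft_force": force on the tool from outside, world axes, zero at the start; "torque": the same for the moment, N m; "gripper_width": opening from 0.0 (shut) to 1.0 (fully open).
Only numpy, scipy, OpenCV 4.12 (cv2) and the standard library are available. Lean on these libraries where they do the work, as an engineer would, in place of code of your own. Each camera call takes 0.05 s, during which the arm holds its last target.

TASK

Pull the drawer of the low wooden chest well open by its handle, then take the round brass cap off the die pot fixed inside: nobody remembers which way this cap turns off, so try it gently one way and, if it stops at once, the other way, turning until it stops again before lifting - never force or yank it. Finish still holding the cap, right way up, in the gripper, lifted about ten centimetres straight up clear of the pot and not touching anything else, with the drawer left open; do not disturb the padlock, mallet or dish of seals.

Things in the scene. Friction and masses are not known exactly. Their poses are not given: they have to be found in the camera images.
- chest: low wooden chest fixed on the bench, 300 mm deep (x), 300 mm wide (y), 120 mm high, with one drawer. Origin: middle of the lower edge of its front; the front (drawer side) faces its own -x and the drawer slides out along its own -x
- chest_drawer0 (a joint): drawer slide, m: 0 shut (as it starts), 0.213 fully out; about 1 N of friction, stays where left. Open box about 255 x 258 mm inside: inner floor 22 mm, side walls' upper edge 98 mm, front panel's upper edge 109 mm above the bench
- chest_drawer0_handle (a point): middle of the drawer's steel bar handle: a round bar 11 mm thick, 120 mm long along the chest's y, its centre 35 mm in front of the drawer front and 82 mm above the bench; its two posts are 51 mm either side of the middle
- cap: round ribbed brass cap, 50 mm diameter, 28 mm high, about 120 g, open underneath, a dark line across its top along its own x. Origin: centre of its lower rim, 50 mm above the bench while on the pot; z up through its flat top. 72 mm free from its axis to the drawer front, more elsewhere. Gripped with 20 to 40 N, the fingers slip round it before the thread is forced
- pot_seat (a point): centre of the top of the die pot, a dark steel pot 48 mm in diameter and 28 mm high fixed to the drawer floor (it moves with the drawer), where the cap's lower rim sits; a neck of 36 mm overall width stands 17 mm above it inside the cap. Axes as the chest's. It lies 94 mm behind the chest's front when the drawer is shut and moves out with the drawer
- padlock: brass padlock 50 x 45 x 20 mm with a steel shackle, lying on the bench ahead of the chest's front, right of the drawer's way (its own -y side); origin: centre of the body's underside. Leave alone
- mallet: beech mallet lying beside the chest at its own +y side, head 60 x 110 x 60 mm, handle 160 mm long towards the robot; origin: under the handle, 90 mm from the head's centre. Leave alone
- dish: round tin dish of lead seals, 110 mm diameter, 22 mm high, beside the chest at its own -y side; origin: centre of its underside. Leave alone
- cap_top (a point): centre of the cap's flat top. The cap has a part-turn thread of unknown hand, different from start to start. Turned the wrong way about the vertical it stops after about 5 degrees; the right way it turns freely, at the same height, about 63 degrees to a firm stop, and only in the last 10 degrees before that stop can it be lifted straight off (till then it has 1.5 mm of play)

How it is judged:
On the way, in this order (a step that is already met when the one before it is completed fails the run):
1. the drawer is pulled open by more than 12 cm, the cap still on its pot (value of joint chest_drawer0 above 0.12 m and z of cap in the frame of pot_seat below 0.012 m), for 0.2 s.
2. the cap is turned by more than 45 degrees while still down on the pot (angle between the x axis of cap and the x axis of pot_seat, either way round above 0.785 rad and z of cap in the frame of pot_seat below 0.012 m and horizontal distance between cap and pot_seat below 0.006 m), for 0.1 s.
At the end, for the whole second after the job is handed in: the cap is held still in the fingers, its lower rim more than 60 mm above its seat on the pot and within 60 mm of straight above it, within 28 degrees of upright, touching neither chest, drawer nor pot; the drawer is still more than 100 mm open (z of cap in the frame of pot_seat above 0.06 m and horizontal distance between cap and pot_seat below 0.06 m and contact force between cap and the fingers above 1 N and contact force between cap and chest below 0.1 N and angle between cap's own z axis and vertical below 0.5 rad and linear speed of cap below 0.03 m/s and value of joint chest_drawer0 above 0.1 m); the arm keeps its last pose, push and grip.
It fails at once if the cap is forced or yanked against its thread (more than 300 N) (contact force between cap and chest above 300 N).
It fails at once if the padlock, mallet or dish is moved more than 30 mm (distance of any of padlock, mallet, dish from where it was at the start of the episode above 0.03 m).
It also fails if it takes over 67 s, if anything falls off the work surface, if the arm or the gripper's body presses on something with over 40 N, if the wrist force passes 120 N, or if a joint passes its speed limit or range.

## Working session

There is one attempt and no reset: what is moved stays moved. The work goes in short steps, Python scripts to look and compute and a tool call to move; the robot and the scene stay as the last step left them, time stands still between calls to the robot, and variables do not carry over. Pictures are saved under pics/ and viewed, and the job is handed in when it is done.

Besides the shell and the picture viewer there is one more tool, called by a JSON object that holds its "op" and its "data". carry_out: Moves the arm, as the interface text tells. Its arguments: {"type":"object","properties":{"delta_pos":{"type":"array"},"twist":{"type":"array"},"claw":{"type":"array"},"force":{"type":"number"}},"required":["delta_pos","twist","claw"]}

```bash
ls; mkdir -p pics; python3 - <<'E'
from cell import *
import cv2,numpy as np
s=read_state();print(s)
for n in("side","top"):
    d=snapshot(n);cv2.imwrite(f"pics/{n}0.png",d["img"][:,:,::-1]);np.savez(f"pics/{n}0.npz",**d)
    print(n,d["mtx"],d["R"],d["t"])
E
```

```text
pics
{'time_s': 0.0, 'q': array([ 1.56457465e+00,  2.55723300e-01,  1.07001650e-01, -4.25750927e-04,
       -1.42390709e+00, -2.84621146e-01]), 'dq': array([ 7.02574516e-04, -6.71976205e-05,  2.33462581e-04,  7.97708466e-05,
        9.08277741e-05,  1.18495858e-03]), 'joint_torque': array([-4.21165860e-04, -3.86624014e+01,  2.37940067e+01,  5.36526471e+00,
       -6.04270390e-03,  7.41350981e-07]), 'position': array([0.15752585, 0.52644115, 0.23041463]), 'eef_rot': array([[ 9.57984571e-01, -2.86819410e-01, -4.32558455e-04],
       [-2.86819715e-01, -9.57982830e-01, -1.82974641e-03],
       [ 1.10423214e-04,  1.87693513e-03, -9.99998232e-01]]), 'ft_force': array([ 0.22367112,  0.11573358, -0.45006168]), 'torque': array([-0.02165695,  0.03067689, -0.01886121]), 'gripper_width': 0.999664524188018}
side [[558.21153603   0.         319.53876877]
 [  0.         558.21153603 228.07818656]
 [  0.           0.           1.        ]] [[-0.87977072 -0.47525556  0.01164622]
 [-0.35248096  0.63566615 -0.68679379]
 [ 0.31899946 -0.60832614 -0.72675901]] [0.52525979 0.25268975 0.84757522]
top [[608.78978346   0.         314.10705213]
 [  0.         608.78978346 246.13461482]
 [  0.           0.           1.        ]] [[-0.0262919  -0.99940832 -0.02217555]
 [-0.98857073  0.02928817 -0.14788546]
 [ 0.14844744  0.01803391 -0.98875585]] [0.02942866 0.58210683 1.19599747]
```

View pics/top0.png

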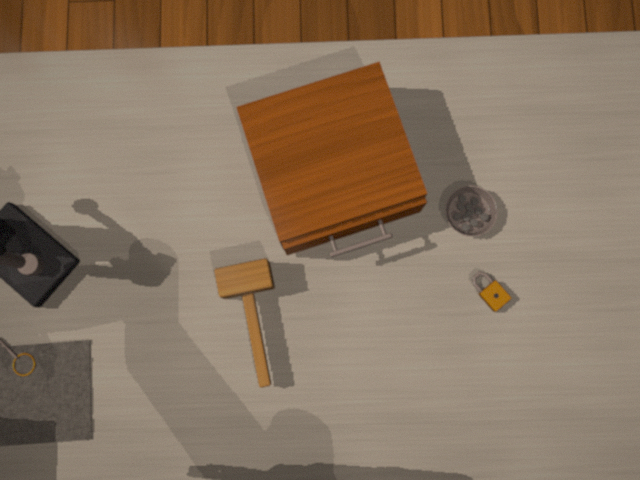

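View pics/side0.png

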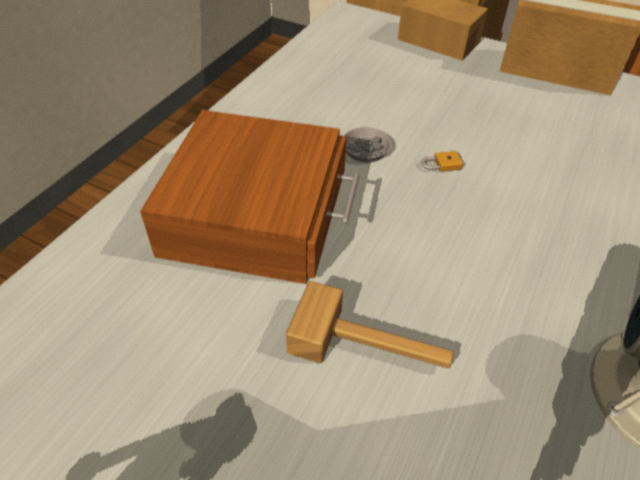

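```bash
cat > h.py <<'E'
import numpy as np,cv2
def ray(d,px,z):
    u=cv2.undistortPoints(np.array([[px]],float),d["mtx"],None)[0,0]
    R,t=d["R"],d["t"]; c=-R.T@t; v=R.T@np.array([u[0],u[1],1.]); return c+v*(z-c[2])/v[2]
def cloud(d):
    dep=d["depth"].astype(float); vv,uu=np.mgrid[:480,:640]
    K=d["mtx"]; p=np.stack([(uu-K[0,2])/K[0,0]*dep,(vv-K[1,2])/K[1,1]*dep,dep],-1)
    return (p-d["t"])@d["R"]
E
python3 - <<'E'
from h import *
d=np.load("pics/top0.npz");P=cloud(d)
img=d["img"]
c=cv2.resize(img[50:270,220:440],(792,792)[:2],interpolation=cv2.INTER_CUBIC);cv2.imwrite("pics/crop0.png",cv2.resize(c,(600,600))[:,:,::-1])
ok=d["depth"]>0
m=(ok&(abs(P[...,2]-.12)<.006)); m[:, :200]=0
m=cv2.morphologyEx(m.astype(np.uint8),cv2.MORPH_OPEN,np.ones((5,5)))
n,l,s,_=cv2.connectedComponentsWithStats(m);k=1+np.argmax(s[1:,4]);print(s[k])
q=P[l==k];r=cv2.minAreaRect(q[:,:2].astype(np.float32));print(r,cv2.boxPoints(r),q[:,2].mean())
# handle
hm=ok&(abs(P[...,2]-.085)<.012);hm[:, :300]=0;hm[:,420:]=0;hm[:205]=0;hm[270:]=0
hsv=cv2.cvtColor(img,cv2.COLOR_RGB2HSV);hm&=hsv[...,1]<90
ys,xs=np.nonzero(hm);print(len(xs))
h=P[hm];print(h.mean(0),cv2.minAreaRect(h[:,:2].astype(np.float32)))
for px in[(332,252),(390,235)]:print(ray(d,px,.082))
E
```

```text
[  238    63   189   177 21179]
((0.7617552280426025, -0.025010019540786743), (0.28747448325157166, 0.30053064227104187), 16.486337661743164) [[ 0.58128405  0.0782868 ]
 [ 0.66657066 -0.20988828]
 [ 0.9422264  -0.12830684]
 [ 0.8569398   0.15986824]] 0.11981224913052768
480
[ 0.58102937 -0.07803454  0.08577979] ((0.5906524062156677, -0.07576403021812439), (0.040862925350666046, 0.1298057585954666), 16.873088836669922)
[ 0.56422646 -0.02245605  0.082     ]
[ 0.5947024  -0.13779085  0.082     ]
```

View pics/crop0.png

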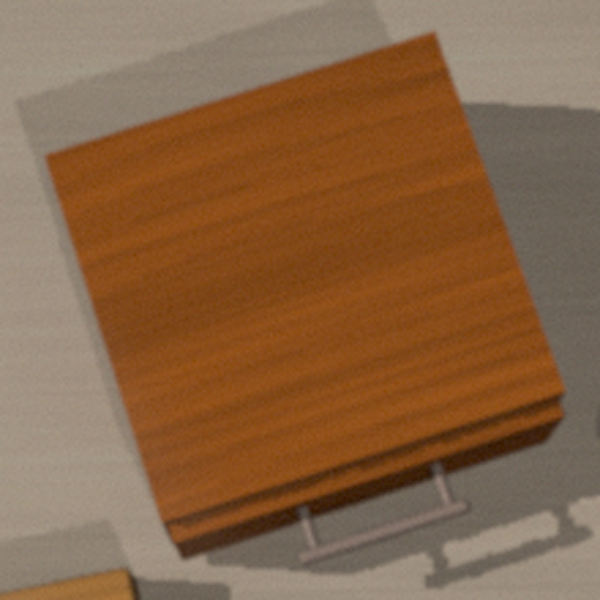

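```bash
python3 - <<'E'
from h import *
d=np.load("pics/top0.npz");P=cloud(d);img=d["img"]
for name in("top","side"):
    d=np.load(f"pics/{name}0.npz");P=cloud(d);img=d["img"];ok=d["depth"]>0
    a=np.deg2rad(16.5);ax=np.array([np.cos(a),np.sin(a)]);ay=np.array([-ax[1],ax[0]])
    o=np.array([.7618,-.025]);xc=(P[...,:2]-o)@ax;yc=(P[...,:2]-o)@ay
    m=ok&(P[...,2]>.07)&(P[...,2]<.095)&(xc<-.165)&(xc>-.23)&(abs(yc)<.1)
    m2=ok&(P[...,2]>.05)&(P[...,2]<.12)&(xc<-.135)&(xc>-.175)&(abs(yc)<.14)
    x,y,z=xc[m],yc[m],P[...,2][m];print(name,m.sum(),"front pts",np.percentile(xc[m2],[1,5,50]) )
    bar=(x<np.percentile(x,2)+.014);print("bar x",x[bar].min(),x[bar].mean(),x[bar].max(),"y",y[bar].min(),y[bar].max(),"z",np.percentile(z[bar],[2,50,98]))
    print("tilt",np.rad2deg(np.polyfit(y[bar],x[bar],1)[0]), "ctr",o+ax*x[bar].mean()+ay*(y[bar].min()+y[bar].max())/2)
    m4=ok&(P[...,2]>.125);print(m4.sum())
E
```

```text
top 453 front pts [-0.16977948 -0.1585451  -0.15207633]
bar x -0.1989367971852452 -0.19326265632343922 -0.18444838262427174 y -0.06505452044820545 0.0647325019919874 z [0.08057829 0.08612806 0.09126102]
tilt -0.04558354410995705 ctr [ 0.57654168 -0.08004394]
476
side 414 front pts [-0.17126687 -0.15867592 -0.15277227]
bar x -0.1990295615730813 -0.19340411680679748 -0.18477552639487285 y -0.06001077950682593 0.07064526454969924 z [0.0812847  0.08598001 0.08944482]
tilt 0.10111170473103766 ctr [ 0.57485014 -0.07483146]
5231
```

{"op": "carry_out", "data": {"delta_pos": [[0.03,-0.04,0],[0.06,-0.08,0],[0.09,-0.12,0],[0.12,-0.17,0],[0.15,-0.22,0],[0.18,-0.27,0],[0.21,-0.31,0],[0.24,-0.35,0],[0.27,-0.39,0],[0.3,-0.43,0],[0.33,-0.47,0],[0.36,-0.51,-0.01],[0.38,-0.55,-0.02],[0.4,-0.58,-0.03],[0.4195,-0.6055,-0.04],[0.4195,-0.6055,-0.04],[0.4195,-0.6055,-0.04]], "twist": [[0,0,-0.07],[0,0,-0.14],[0,0,-0.21],[0,0,-0.28],[0,0,-0.35],[0,0,-0.42],[0,0,-0.49],[0,0,-0.56],[0,0,-0.63],[0,0,-0.7],[0,0,-0.77],[0,0,-0.84],[0,0,-0.91],[0,0,-0.95],[0,0,-0.991],[0,0,-0.991],[0,0,-0.991]], "claw": [0.3,0.3,0.3,0.3,0.3,0.3,0.3,0.3,0.3,0.3,0.3,0.3,0.3,0.3,0.3,0.3,0.3], "force": 40}}

```text
time_s: 2.22
position: [0.5769, -0.0784, 0.191]
eef_rot: [[0.285, -0.958, -0.001], [-0.958, -0.285, 0.0], [-0.0, 0.001, -1.0]]
ft_force: [0.3, 0.3, 0.3]
gripper_width: 0.349
```

```bash
python3 - <<'E'
from cell import *
import cv2,numpy as np
print(read_state()["q"].round(3))
d=snapshot("side");np.savez("pics/side1.npz",**d);c=d["img"][100:320,200:460];cv2.imwrite("pics/side1.png",cv2.resize(c,None,fx=2.7,fy=2.7)[:,:,::-1])
E
```

```text
[ 0.133  0.333  0.114 -0.    -1.353  0.156]
```

View pics/side1.png

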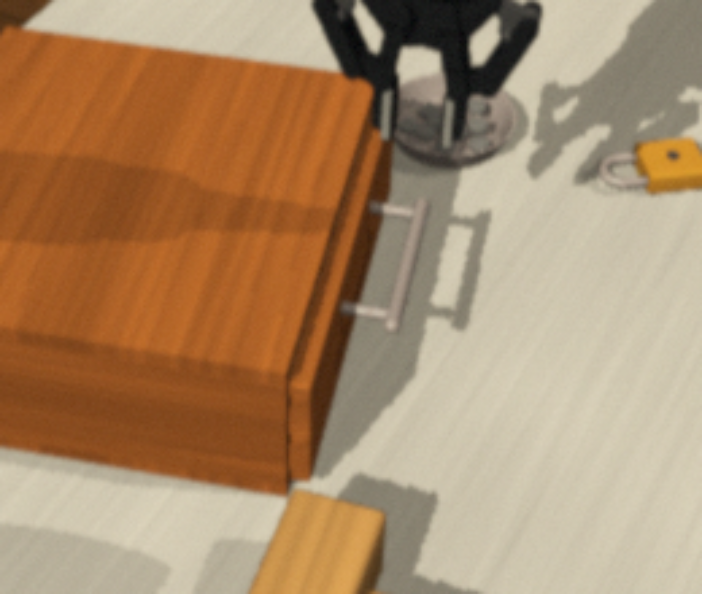

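```bash
python3 - <<'E'
from h import *
d=np.load("pics/side1.npz");P=cloud(d);ok=d["depth"]>0
a=np.deg2rad(16.5);ax=np.array([np.cos(a),np.sin(a)]);ay=np.array([-ax[1],ax[0]])
o=np.array([.577,-.0785]);xc=(P[...,:2]-o)@ax;yc=(P[...,:2]-o)@ay
m=ok&(P[...,2]>.175)&(P[...,2]<.3)&(abs(xc)<.12)&(abs(yc)<.08)
for lo in np.arange(-.015,.09,.0075):
    z=P[...,2]-.191;k=m&(z>=lo)&(z<lo+.0075)
    if k.sum()>3: print(round(lo*1000,1),k.sum(),(np.percentile(xc[k],[2,98])*1000).round(1))
E
```

```text
0.0 21 [-25.5  20.8]
7.5 66 [-29.6  25.2]
15.0 67 [-29.9  25.7]
22.5 63 [-29.8  25.9]
30.0 70 [-29.8  26. ]
37.5 75 [-35.5  32.7]
45.0 137 [-46.1  43.7]
52.5 246 [-48.   46.3]
60.0 145 [-53.5  49.6]
67.5 188 [-55.9  52.2]
75.0 201 [-58.7  55.8]
82.5 234 [-62.2  59. ]
```

{"op": "carry_out", "data": {"delta_pos": [[0,0,-0.03],[0,0,-0.06],[0,0,-0.08],[0,0,-0.095],[0,0,-0.105],[0,0,-0.115],[0,0,-0.12],[0,0,-0.12]], "twist": [[0,0,0],[0,0,0],[0,0,0],[0,0,0],[0,0,0],[0,0,0],[0,0,0],[0,0,0]], "claw": [0.3,0.3,0.3,0.3,0.3,0.3,0.3,0.3]}}

```text
time_s: 3.28
position: [0.5771, -0.0786, 0.0712]
eef_rot: [[0.285, -0.959, -0.0], [-0.959, -0.285, -0.0], [0.0, 0.0, -1.0]]
ft_force: [1.0, -0.2, 0.5]
gripper_width: 0.35
```

{"op": "carry_out", "data": {"delta_pos": [[0,0,0],[0,0,0],[0,0,0],[0,0,0],[0,0,0],[0,0,0]], "twist": [[0,0,0],[0,0,0],[0,0,0],[0,0,0],[0,0,0],[0,0,0]], "claw": [0.6,0.9,1,1,1,1], "force": 30}}

```text
time_s: 4.03
position: [0.5775, -0.0786, 0.0718]
eef_rot: [[0.285, -0.958, 0.001], [-0.958, -0.285, -0.0], [0.0, -0.001, -1.0]]
ft_force: [-1.3, -0.0, 5.5]
gripper_width: 0.112
```

{"op": "carry_out", "data": {"delta_pos": [[-0.0096,-0.0028,0],[-0.0192,-0.0057,0],[-0.0288,-0.0085,0],[-0.0384,-0.0114,0],[-0.0479,-0.0142,0],[-0.0575,-0.017,0],[-0.0671,-0.0199,0],[-0.0767,-0.0227,0],[-0.0863,-0.0255,0],[-0.0959,-0.0284,0],[-0.1055,-0.0312,0],[-0.1151,-0.0341,0],[-0.1246,-0.0369,0],[-0.1342,-0.0397,0],[-0.1438,-0.0426,0],[-0.1534,-0.0454,0],[-0.163,-0.0482,0],[-0.1726,-0.0511,0],[-0.1822,-0.0539,0],[-0.187,-0.0553,0]], "twist": [[0,0,0],[0,0,0],[0,0,0],[0,0,0],[0,0,0],[0,0,0],[0,0,0],[0,0,0],[0,0,0],[0,0,0],[0,0,0],[0,0,0],[0,0,0],[0,0,0],[0,0,0],[0,0,0],[0,0,0],[0,0,0],[0,0,0],[0,0,0]], "claw": [1,1,1,1,1,1,1,1,1,1,1,1,1,1,1,1,1,1,1,1]}}

```text
time_s: 6.52
position: [0.3898, -0.1344, 0.0718]
eef_rot: [[0.285, -0.958, 0.001], [-0.958, -0.285, -0.001], [0.001, -0.001, -1.0]]
ft_force: [0.8, 0.1, 4.7]
gripper_width: 0.115
```

{"op": "carry_out", "data": {"delta_pos": [[0,0,0],[0,0,0],[0,0,0],[0,0,0.02],[0,0,0.05],[0,0,0.09],[0,0,0.13],[0,0,0.17]], "twist": [[0,0,0],[0,0,0],[0,0,0],[0,0,0],[0,0,0],[0,0,0],[0,0,0],[0,0,0]], "claw": [0.5,0.3,0.3,0.3,0.3,0,-0.5,-1]}}

```text
time_s: 7.52
position: [0.3898, -0.1338, 0.2423]
eef_rot: [[0.285, -0.959, -0.001], [-0.959, -0.285, 0.0], [-0.0, 0.001, -1.0]]
ft_force: [0.5, -0.3, -1.0]
gripper_width: 0.903
```

```bash
python3 - <<'E'
from cell import *
import cv2,numpy as np
for n in("side","top"):
    d=snapshot(n);cv2.imwrite(f"pics/{n}2.png",d["img"][:,:,::-1]);np.savez(f"pics/{n}2.npz",**d)
E
```

```text
(no output)
```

View pics/top2.png

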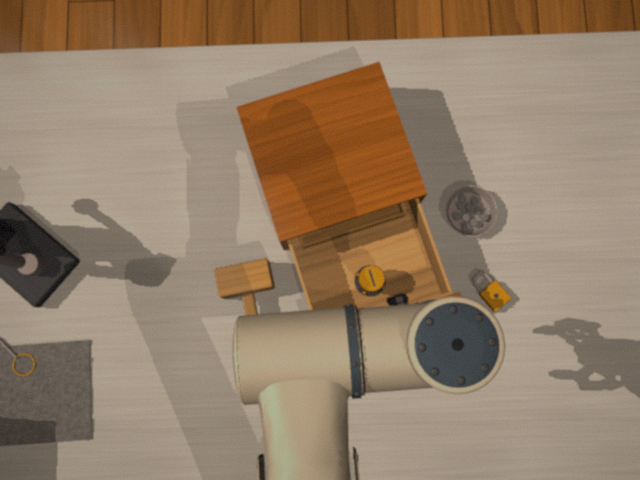

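View pics/side2.png

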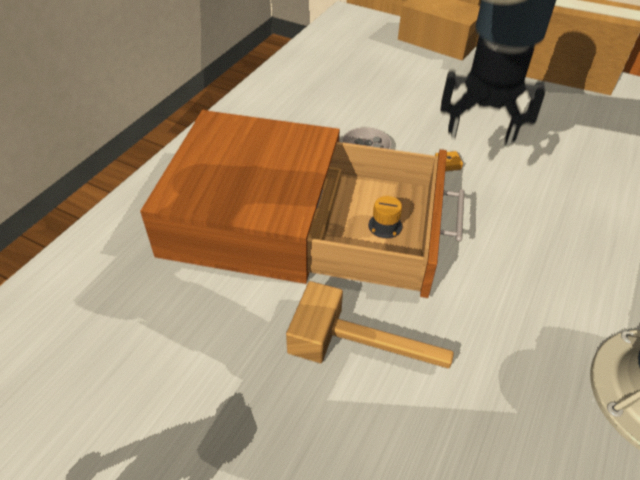

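```bash
python3 - <<'E'
from h import *
a=np.deg2rad(16.5);ax=np.array([np.cos(a),np.sin(a)]);ay=np.array([-ax[1],ax[0]])
o=np.array([.577,-.0785])
for n,c in(("top",(371,279)),("side",(387,205))):
    d=np.load(f"pics/{n}2.npz");P=cloud(d);ok=d["depth"]>0
    vv,uu=np.mgrid[:480,:640]
    hsv=cv2.cvtColor(d["img"],cv2.COLOR_RGB2HSV)
    near=(np.hypot(uu-c[0],vv-c[1])<26)
    m=near&ok&(P[...,2]>.073)&(P[...,2]<.086)
    q=P[m];print(n,m.sum(),hsv[c[1],c[0]-5],q.mean(0),cv2.minEnclosingCircle(q[:,:2].astype(np.float32)))
    ys,xs=np.nonzero(m)
    sm=near&(hsv[...,1]>190)&(hsv[...,2]>120)&(hsv[...,0]>14)
    cs,_=cv2.findContours(m.astype(np.uint8),cv2.RETR_EXTERNAL,cv2.CHAIN_APPROX_NONE);cc=max(cs,key=len)
    (e,ax2,_)=cv2.fitEllipse(cc);w=ray(d,e,.078);print("ell",e,ax2,w, (w[:2]-o)@ax,(w[:2]-o)@ay)
    x,y=c;cv2.imwrite(f"pics/c{n}2.png",cv2.resize(d["img"][y-35:y+35,x-35:x+35],None,fx=7,fy=7)[:,:,::-1])
E
python3 -c "
import cv2,numpy as np;cv2.imwrite('pics/c2.png',cv2.resize(np.hstack([cv2.imread('pics/ctop2.png'),cv2.imread('pics/cside2.png')]),(800,400)))"
```

```text
top 498 [ 19 233 172] [ 0.51041289 -0.09897409  0.07774547] ((0.5107167363166809, -0.09890193492174149), 0.02584335207939148)
ell (371.87261962890625, 278.30645751953125) (24.428110122680664, 24.704214096069336) [ 0.51046972 -0.09896713  0.078     ] -0.06960352851240524 -0.0007286694801014633
side 448 [ 18 193 202] [ 0.50917447 -0.09430332  0.07742944] ((0.5093152523040771, -0.09639915078878403), 0.026154162362217903)
ell (387.4576416015625, 206.08184814453125) (19.654542922973633, 27.054502487182617) [ 0.50895262 -0.09365175  0.078     ] -0.06954850117691276 0.004798707290616372
```

View pics/c2.png

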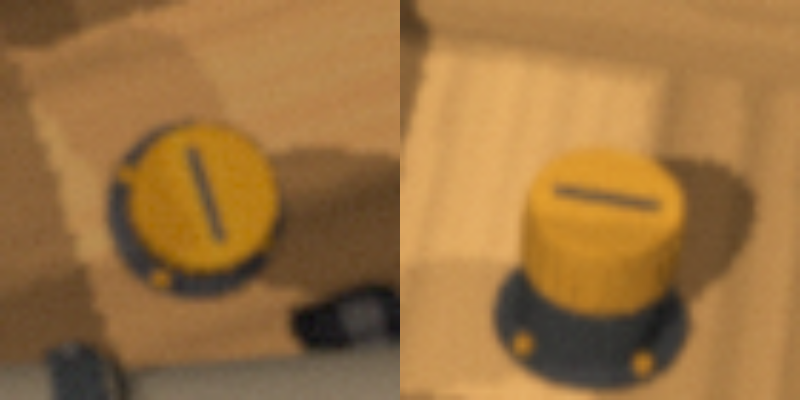

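```bash
python3 - <<'E'
from h import *
a=np.deg2rad(16.5);ax=np.array([np.cos(a),np.sin(a)]);ay=np.array([-ax[1],ax[0]])
for f,o,z0 in(("side1",(.5769,-.0784),.191),("side2",(.3898,-.1338),.2423)):
    d=np.load(f"pics/{f}.npz");P=cloud(d);ok=d["depth"]>0
    xc=(P[...,:2]-o)@ax;yc=(P[...,:2]-o)@ay;z=P[...,2]-z0
    m=ok&(z>.0)&(z<.035)&(abs(xc)<.07)&(abs(yc)<.05)
    for s in(-1,1):
        k=m&(xc*s>0);print(f,s,k.sum(),(np.percentile(yc[k],[2,50,98])*1e3).round(1),(np.percentile(xc[k],[2,50,98])*1e3).round(1),(np.percentile(z[k],[1])*1e3).round(1))
d=np.load("pics/side2.npz");P=cloud(d);ok=d["depth"]>0
o=(.577,-.0785);xc=(P[...,:2]-o)@ax;yc=(P[...,:2]-o)@ay
m=ok&(abs(P[...,2]-.12)<.004)&(xc>.03)&(xc<.36)&(abs(yc)<.2)
print("chest y",np.percentile(yc[m],[.5,99.5]))
d=np.load("pics/top2.npz");P=cloud(d);ok=d["depth"]>0
xc=(P[...,:2]-o)@ax;yc=(P[...,:2]-o)@ay
m=ok&(abs(P[...,2]-.12)<.004)&(xc>.03)&(xc<.36)&(abs(yc)<.2)
print("chest y top",np.percentile(yc[m],[.5,99.5]))
E
```

```text
side1 -1 133 [ 2.2 10.5 14.3] [-30.  -23.  -16.9] [3.7]
side1 1 138 [-6.7  9.8 14.4] [13.2 17.7 26.2] [2.5]
side2 -1 139 [-7.6 10.1 15.2] [-53.  -43.5 -39.6] [11.7]
side2 1 110 [-0.6 11.3 14.5] [37.5 43.6 50.6] [12.2]
chest y [-0.14702758  0.15175725]
chest y top [-0.14932234  0.14749144]
```

{"op": "carry_out", "data": {"delta_pos": [[0.03,0.009,0],[0.06,0.018,0],[0.09,0.027,0],[0.11,0.032,0],[0.121,0.036,0],[0.121,0.036,0],[0.121,0.036,0],[0.121,0.036,-0.03],[0.121,0.036,-0.07],[0.121,0.036,-0.1],[0.121,0.036,-0.1]], "twist": [[0,0,-0.15],[0,0,-0.3],[0,0,-0.45],[0,0,-0.6],[0,0,-0.75],[0,0,-0.9],[0,0,-1.05],[0,0,-1.05],[0,0,-1.05],[0,0,-1.05],[0,0,-1.05]], "claw": [-1,-1,-1,-1,-1,-1,-1,-1,-1,-1,-1], "force": 30}}

```text
time_s: 9.0
position: [0.5091, -0.0978, 0.1385]
eef_rot: [[-0.69, -0.724, -0.007], [-0.724, 0.69, -0.0], [0.005, 0.005, -1.0]]
ft_force: [0.7, -0.4, 1.2]
gripper_width: 1.002
```

```bash
python3 - <<'E'
from cell import *
from h import *
s=read_state();print(s["q"].round(3),s["position"])
d=snapshot("side");np.savez("pics/side3.npz",**d);cv2.imwrite("pics/side3.png",cv2.resize(d["img"][40:300,260:520],(700,600*260//260))[:,:,::-1])
P=cloud(d);ok=d["depth"]>0
t=s["position"];Y=s["eef_rot"][:2,1];X=s["eef_rot"][:2,0]
a=(P[...,:2]-t[:2])@Y;b=(P[...,:2]-t[:2])@X;z=P[...,2]-t[2]
m=ok&(abs(a)<.1)&(abs(b)<.05)&(z<.12)&(z>.003)
for lo in np.arange(.003,.1,.01):
    k=m&(z>=lo)&(z<lo+.01)
    if k.sum()>3: print(round(lo*1000,1),k.sum(),(np.percentile(a[k],[2,98])*1e3).round(1),(np.percentile(b[k],[2,98])*1e3).round(1))
E
```

```text
[ 1.120e-01  2.460e-01 -1.450e-01 -1.000e-03 -1.187e+00 -8.730e-01] [ 0.50909287 -0.09782464  0.1385072 ]
13.0 80 [-44.8  56.8] [-11.7   9.6]
23.0 114 [-44.1  59.5] [-11.6  10.1]
33.0 130 [-45.   59.5] [-11.7   8.7]
43.0 79 [-47.3  59.2] [-12.    4.5]
53.0 85 [-64.8  75.2] [-13.9  11.5]
63.0 233 [-68.5  77.2] [-14.2  10. ]
73.0 216 [-67.2  75.1] [-17.6  10. ]
83.0 207 [-66.7  74.3] [-18.5  10.4]
93.0 247 [-64.5  73.3] [-19.7  11. ]
```

View pics/side3.png

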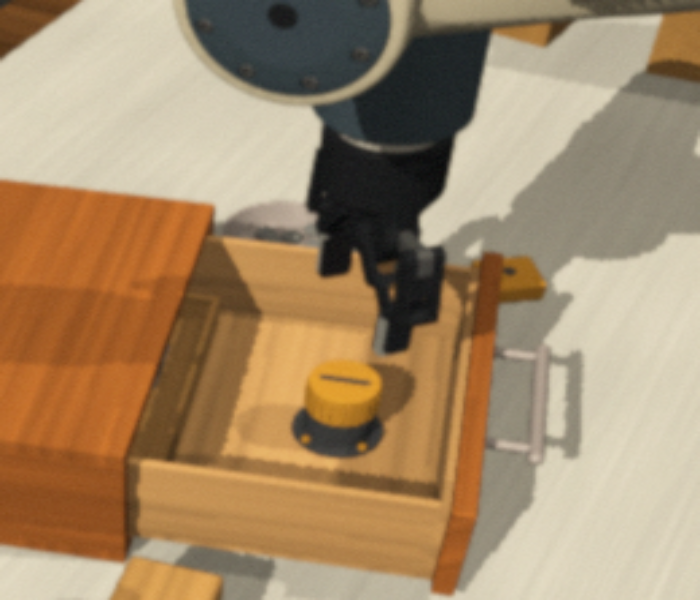

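{"op": "carry_out", "data": {"delta_pos": [[0,0,-0.015],[0,0,-0.03],[0,0,-0.045],[0,0,-0.06],[0,0,-0.07],[0,0,-0.08],[0,0,-0.088],[0,0,-0.094],[0,0,-0.094]], "twist": [[0,0,0],[0,0,0],[0,0,0],[0,0,0],[0,0,0],[0,0,0],[0,0,0],[0,0,0],[0,0,0]], "claw": [-1,-1,-1,-1,-1,-1,-1,-1,-1]}}

```text
time_s: 10.18
position: [0.5109, -0.0979, 0.0469]
eef_rot: [[-0.69, -0.724, -0.001], [-0.724, 0.69, -0.0], [0.001, 0.0, -1.0]]
ft_force: [0.3, 0.2, 0.9]
gripper_width: 1.003
```

```bash
python3 - <<'E'
from cell import *
from h import *
s=read_state();print(s["position"],s["ft_force"],s["torque"])
d=snapshot("side");np.savez("pics/side4.npz",**d);cv2.imwrite("pics/side4.png",cv2.resize(d["img"][90:270,300:480],(600,600),interpolation=cv2.INTER_CUBIC)[:,:,::-1])
E
```

```text
[ 0.5109499  -0.09790673  0.04692363] [0.27237492 0.17611706 0.91044116] [ 0.01594839  0.02053172 -0.01600679]
```

View pics/side4.png

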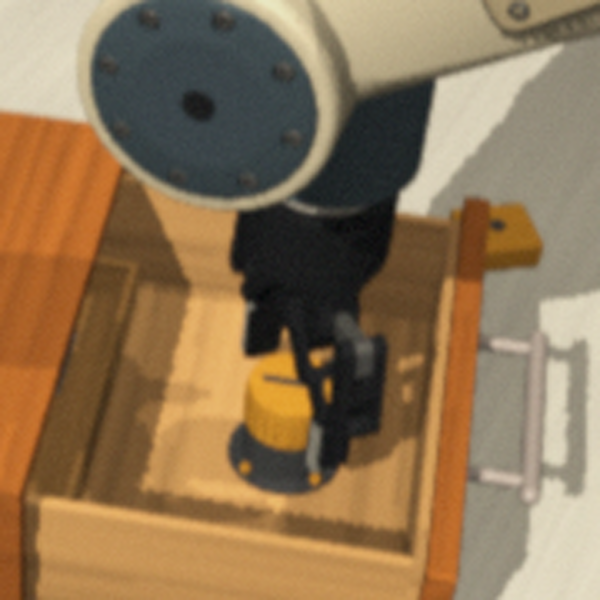

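{"op": "carry_out", "data": {"delta_pos": [[0,0,-0.002],[0,0,-0.002],[0,0,-0.002],[0,0,-0.002],[0,0,-0.002],[0,0,-0.002],[0,0,-0.002],[0,0,-0.002]], "twist": [[0,0,0],[0,0,0],[0,0,0],[0,0,0],[0,0,0],[0,0,0],[0,0,0],[0,0,0]], "claw": [-0.6,-0.4,-0.2,0,0.2,0.5,1,1], "force": 30}}

```text
time_s: 11.22
position: [0.5117, -0.0982, 0.0458]
eef_rot: [[-0.689, -0.724, 0.001], [-0.724, 0.689, -0.001], [-0.0, -0.001, -1.0]]
ft_force: [0.9, -3.2, 5.3]
gripper_width: 0.584
```

```bash
python3 - <<'E'
from cell import *
s=read_state();print(s["position"],s["ft_force"],s["torque"],s["gripper_width"],s["q"])
E
```

```text
[ 0.51173722 -0.09816126  0.04582957] [ 0.88131397 -3.2238176   5.30544251] [-1.11630043e+00 -3.03827105e-01 -6.26945665e-04] 0.5838571556460338 [ 1.11791870e-01  3.33635220e-01 -2.84774250e-01  8.05790749e-04
 -9.51203218e-01 -8.72999533e-01]
```

{"op": "carry_out", "data": {"delta_pos": [[0,0,0],[0,0,0],[0,0,0],[0,0,0],[0,0,0],[0,0,0],[0,0,0]], "twist": [[0,0,0.03],[0,0,0.06],[0,0,0.09],[0,0,0.12],[0,0,0.15],[0,0,0.18],[0,0,0.18]], "claw": [1,1,1,1,1,1,1]}}

```text
time_s: 12.1
position: [0.5116, -0.0975, 0.0458]
eef_rot: [[-0.548, -0.836, 0.001], [-0.836, 0.548, 0.0], [-0.001, -0.001, -1.0]]
ft_force: [-1.0, -0.8, 7.0]
gripper_width: 0.579
```

```bash
python3 - <<'E'
from cell import *
s=read_state();print(s["position"],s["ft_force"],s["torque"],s["gripper_width"],s["q"])
E
```

```text
[ 0.51156727 -0.09754795  0.04580284] [-0.95095734 -0.8391683   7.02342566] [-0.11916948 -0.02175386  0.09699184] 0.5793398276214893 [ 1.12365693e-01  3.33410604e-01 -2.84749406e-01 -3.57758450e-04
 -9.51541568e-01 -6.92559083e-01]
```

```bash
python3 - <<'E'
from cell import *
from h import *
d=snapshot("side");a=d["img"][150:240,350:440];b=np.load("pics/side4.npz")["img"][150:240,350:440]
cv2.imwrite("pics/side5.png",cv2.resize(np.hstack([b,a]),(800,400),interpolation=cv2.INTER_CUBIC)[:,:,::-1])
E
```

```text
(no output)
```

View pics/side5.png

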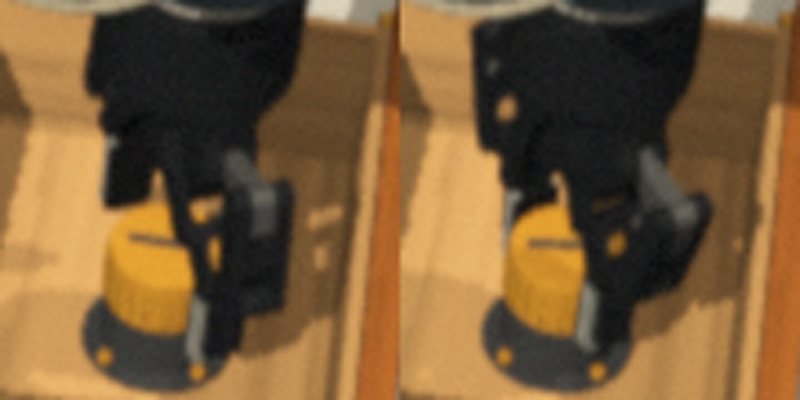

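{"op": "carry_out", "data": {"delta_pos": [[0,0,0],[0,0,0],[0,0,0],[0,0,0],[0,0,0],[0,0,0],[0,0,0]], "twist": [[0,0,0.05],[0,0,0.1],[0,0,0.15],[0,0,0.2],[0,0,0.25],[0,0,0.3],[0,0,0.3]], "claw": [1,1,1,1,1,1,1]}}

```text
time_s: 13.02
position: [0.5116, -0.0975, 0.0458]
eef_rot: [[-0.277, -0.961, 0.001], [-0.961, 0.277, 0.0], [-0.001, -0.001, -1.0]]
ft_force: [-0.1, 0.0, 6.9]
gripper_width: 0.577
```

```bash
python3 - <<'E'
from cell import *
from h import *
s=read_state();print(s["position"],s["ft_force"],s["torque"],s["gripper_width"],s["q"][5])
d=snapshot("side");a=d["img"][150:240,350:440];b=np.load("pics/side4.npz")["img"][150:240,350:440]
cv2.imwrite("pics/side6.png",cv2.resize(np.hstack([b,a]),(800,400),interpolation=cv2.INTER_CUBIC)[:,:,::-1])
E
```

```text
[ 0.51155535 -0.09753171  0.04579585] [-0.12914947  0.0310361   6.91337786] [-0.01659199  0.05295747  0.10514933] 0.5766848793600747 -0.3923476415651307
```

View pics/side6.png

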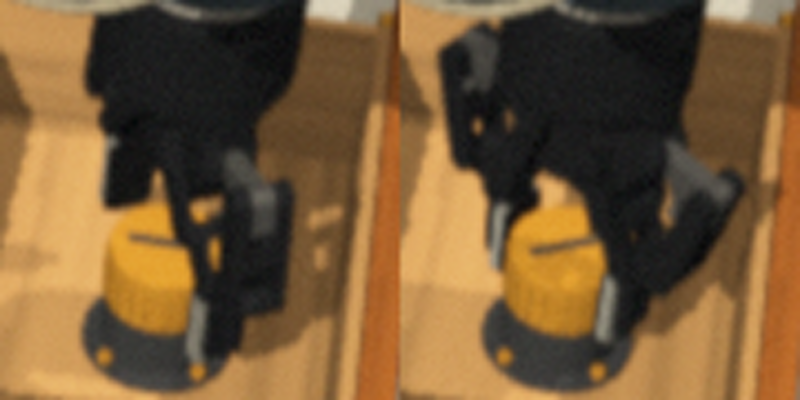

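{"op": "carry_out", "data": {"delta_pos": [[0,0,0],[0,0,0],[0,0,0],[0,0,0],[0,0,0],[0,0,0],[0,0,0],[0,0,0],[0,0,0],[0,0,0]], "twist": [[0,0,0.06],[0,0,0.12],[0,0,0.18],[0,0,0.24],[0,0,0.3],[0,0,0.36],[0,0,0.42],[0,0,0.47],[0,0,0.52],[0,0,0.52]], "claw": [1,1,1,1,1,1,1,1,1,1]}}

```text
time_s: 14.32
position: [0.5115, -0.0975, 0.0458]
eef_rot: [[0.238, -0.971, 0.001], [-0.971, -0.238, 0.0], [-0.0, -0.001, -1.0]]
ft_force: [0.2, 0.8, 7.1]
gripper_width: 0.577
```

```bash
python3 - <<'E'
from cell import *
from h import *
s=read_state();print(s["position"],s["ft_force"],s["torque"],s["gripper_width"],s["q"][5])
E
```

```text
[ 0.5115437  -0.0975104   0.04580498] [0.20791457 0.78701031 7.10445982] [-0.01283535  0.10045193  0.14084298] 0.5774763074105149 0.12764882429039687
```

{"op": "carry_out", "data": {"delta_pos": [[0,0,0],[0,0,0],[0,0,0],[0,0,0]], "twist": [[0,0,0.03],[0,0,0.06],[0,0,0.08],[0,0,0.08]], "claw": [1,1,1,1]}}

```text
time_s: 14.82
position: [0.5115, -0.0975, 0.0458]
eef_rot: [[0.314, -0.949, 0.001], [-0.949, -0.314, 0.0], [-0.0, -0.001, -1.0]]
ft_force: [-0.6, -0.8, 6.6]
gripper_width: 0.581
```

```bash
python3 - <<'E'
from cell import *
from h import *
s=read_state();print(s["position"],s["ft_force"],s["torque"],s["gripper_width"],s["q"][5])
d=snapshot("side");a=d["img"][150:240,350:440];b=np.load("pics/side4.npz")["img"][150:240,350:440]
cv2.imwrite("pics/side7.png",cv2.resize(np.hstack([b,a]),(800,400),interpolation=cv2.INTER_CUBIC)[:,:,::-1])
E
```

```text
[ 0.51149174 -0.09750977  0.04579265] [-0.5785932  -0.83830018  6.56392787] [0.02284981 0.09592944 0.13471376] 0.5814150133819393 0.20728743192610366
```

View pics/side7.png

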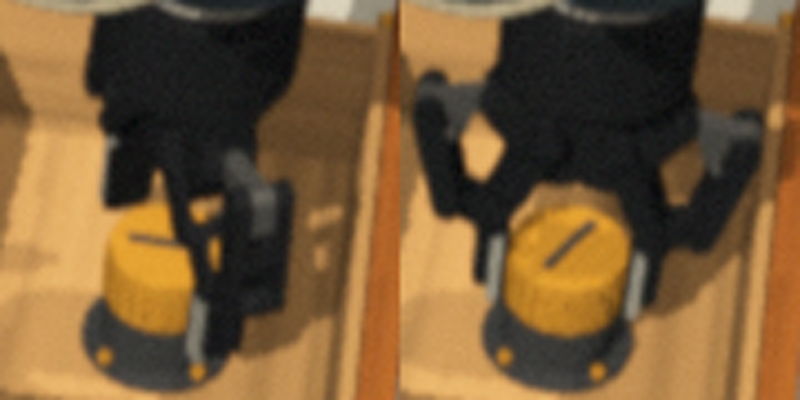

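{"op": "carry_out", "data": {"delta_pos": [[0,0,0],[0,0,0],[0,0,0],[0,0,0]], "twist": [[0,0,0.02],[0,0,0.04],[0,0,0.06],[0,0,0.06]], "claw": [1,1,1,1]}}

```text
time_s: 15.38
position: [0.5115, -0.0975, 0.0458]
eef_rot: [[0.37, -0.929, 0.001], [-0.929, -0.37, 0.001], [-0.0, -0.001, -1.0]]
ft_force: [-0.3, -0.5, 6.5]
gripper_width: 0.582
```

```bash
python3 - <<'E'
from cell import *
from h import *
s=read_state();print(s["position"],s["ft_force"],s["torque"],s["gripper_width"],s["q"][5])
d1=snapshot("side");d0=np.load("pics/side2.npz")
for d in(d0,d1):
    P=cloud(d);hsv=cv2.cvtColor(d["img"],cv2.COLOR_RGB2HSV)
    vv,uu=np.mgrid[:480,:640]
    r=np.hypot((P[...,0]-.5095),(P[...,1]+.0945))
    m=(r<.019)&(abs(P[...,2]-.078)<.006)&(hsv[...,2]<115)
    w=np.array([ray(d,(u,v),.078)[:2] for v,u in np.argwhere(m)]);c=w-w.mean(0)
    l=cv2.fitLine(w.astype(np.float32),cv2.DIST_HUBER,0,.01,.01).ravel()
    print(len(w),np.rad2deg(np.arctan2(l[1],l[0])),np.linalg.svd(c)[1])
E
```

```text
[ 0.51152881 -0.09750534  0.0458009 ] [-0.3342121  -0.47160562  6.46984487] [0.0288141  0.07963054 0.04978786] 0.5819296139086513 0.2671362818487148<stdin>:10: RuntimeWarning: Mean of empty slice.
  ret = ret.dtype.type(ret / rcount)
Traceback (most recent call last):
cv2.error: OpenCV(4.12.0) /io/opencv/modules/imgproc/src/linefit.cpp:618: error: (-215:Assertion failed) npoints2 >= 0 || npoints3 >= 0 in function 'fitLine'
```

```bash
cat > line.py <<'E'
from cell import *
from h import *
def ang(d,verbose=0):
    bgr=d["img"];hsv=cv2.cvtColor(bgr,cv2.COLOR_RGB2HSV)
    ctr=np.array([.5095,-.0945])
    # project disc to pixels
    th=np.linspace(0,2*np.pi,60);pts=np.stack([ctr[0]+.0175*np.cos(th),ctr[1]+.0175*np.sin(th),0*th+.078],1)
    px,_=cv2.projectPoints(pts,cv2.Rodrigues(d["R"])[0],d["t"],d["mtx"],None)
    mk=np.zeros((480,640),np.uint8);cv2.fillPoly(mk,[px.astype(np.int32)],1)
    g=cv2.cvtColor(bgr,cv2.COLOR_RGB2GRAY).astype(float);v=g[mk>0];t=np.median(v)-20
    m=(mk>0)&(g<t)
    w=np.array([ray(d,(float(b),float(a)),.078)[:2] for a,b in np.argwhere(m)])
    l=cv2.fitLine(w.astype(np.float32),cv2.DIST_HUBER,0,.01,.01).ravel()
    return len(w),np.rad2deg(np.arctan2(l[1],l[0])),np.linalg.svd(w-w.mean(0))[1]
E
python3 - <<'E'
from line import *
print(ang(np.load("pics/side2.npz")))
d=snapshot("side");np.savez("pics/side8.npz",**d)
print(ang(d))
cv2.imwrite("pics/side8.png",cv2.resize(d["img"][150:240,350:440],(500,500),interpolation=cv2.INTER_CUBIC)[:,:,::-1])
E
```

```text
(34, np.float32(15.898072), array([0.05272492, 0.00834312]))
(49, np.float32(82.247986), array([0.06272971, 0.04325409]))
```

View pics/side8.png

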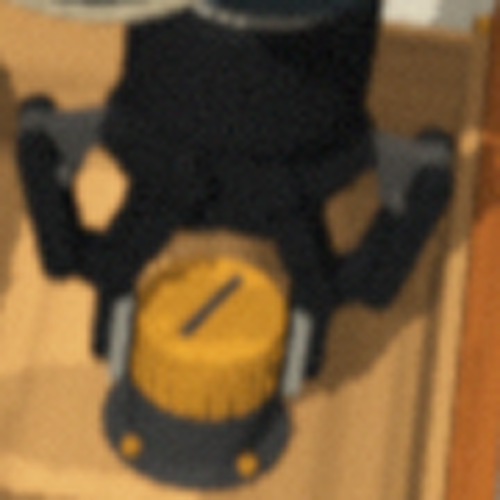

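```bash
python3 - <<'E'
from h import *
d=np.load("pics/side8.npz")
for a,b in(((383.3,209.8),(392.8,200.4)),((383.1,210.3),(393.4,200.6))):
    v=ray(d,a,.078)-ray(d,b,.078);print(np.rad2deg(np.arctan2(v[1],v[0])),np.hypot(*v[:2]))
E
```

```text
80.26338927299479 0.031302867322031164
79.01303007108493 0.032846086907914886
```

{"op": "carry_out", "data": {"delta_pos": [[0,0,0.001],[0,0,0.002],[0,0,0.003],[0,0,0.004],[0,0,0.005],[0,0,0.006],[0,0,0.006]], "twist": [[0,0,0],[0,0,0],[0,0,0],[0,0,0],[0,0,0],[0,0,0],[0,0,0]], "claw": [1,1,1,1,1,1,1]}}

```text
time_s: 16.35
position: [0.5108, -0.0978, 0.0512]
eef_rot: [[0.37, -0.929, -0.001], [-0.929, -0.37, 0.0], [-0.0, 0.0, -1.0]]
ft_force: [-1.5, 1.0, -3.0]
gripper_width: 0.581
```

```bash
python3 - <<'E'
from cell import *
from h import *
s=read_state();print(s["position"],s["ft_force"],s["torque"],s["gripper_width"],s["q"][5])
d=snapshot("side");np.savez("pics/side9.npz",**d)
cv2.imwrite("pics/side9.png",cv2.resize(d["img"][150:240,350:440],(500,500),interpolation=cv2.INTER_CUBIC)[:,:,::-1])
E
```

```text
[ 0.51084638 -0.09775021  0.05121545] [-1.51977501  1.02518778 -3.02315325] [ 0.28077244  0.40993763 -0.12104158] 0.5808800251528334 0.2669905940141756
```

View pics/side9.png

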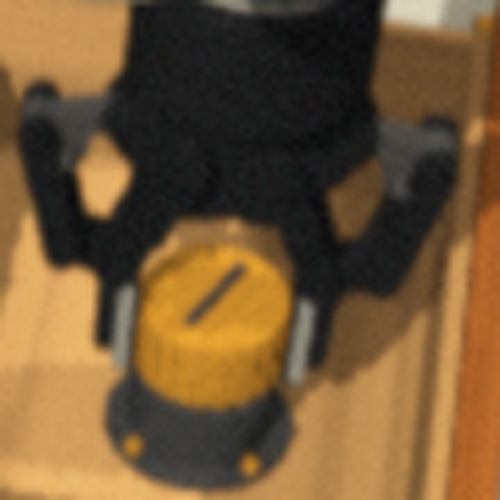

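{"op": "carry_out", "data": {"delta_pos": [[0,0,0.003],[0,0,0.006],[0,0,0.009],[0,0,0.012],[0,0,0.015],[0,0,0.018],[0,0,0.022],[0,0,0.028],[0,0,0.036],[0,0,0.046],[0,0,0.056],[0,0,0.066],[0,0,0.076],[0,0,0.085],[0,0,0.092],[0,0,0.095],[0,0,0.095],[0,0,0.095],[0,0,0.095]], "twist": [[0,0,0],[0,0,0],[0,0,0],[0,0,0],[0,0,0],[0,0,0],[0,0,0],[0,0,0],[0,0,0],[0,0,0],[0,0,0],[0,0,0],[0,0,0],[0,0,0],[0,0,0],[0,0,0],[0,0,0],[0,0,0],[0,0,0]], "claw": [1,1,1,1,1,1,1,1,1,1,1,1,1,1,1,1,1,1,1]}}

```text
time_s: 18.77
position: [0.511, -0.0979, 0.146]
eef_rot: [[0.37, -0.929, -0.001], [-0.929, -0.37, -0.0], [-0.0, 0.001, -1.0]]
ft_force: [-0.6, -0.5, -1.5]
gripper_width: 0.58
```

```bash
python3 - <<'E'
from cell import *
from h import *
s=read_state();print(s["position"],s["ft_force"],s["gripper_width"])
d=snapshot("side");np.savez("pics/side10.npz",**d)
cv2.imwrite("pics/side10.png",cv2.resize(d["img"][60:300,260:500],(600,600))[:,:,::-1])
P=cloud(d);hsv=cv2.cvtColor(d["img"],cv2.COLOR_RGB2HSV)
m=(d["depth"]>0)&(P[...,2]>.125)&(P[...,2]<.22)&(hsv[...,1]>150)&(np.hypot(P[...,0]-.5108,P[...,1]+.0978)<.05)
print(m.sum(),np.percentile(P[m],[2,50,98],axis=0))
E
```

```text
[ 0.51097797 -0.09788861  0.14596848] [-0.57166268 -0.48605518 -1.52657333] 0.5799926002740294
761 [[ 0.48420564 -0.11664016  0.15185334]
 [ 0.5049138  -0.0839887   0.17643017]
 [ 0.52989124 -0.07068408  0.17979279]]
```

View pics/side10.png

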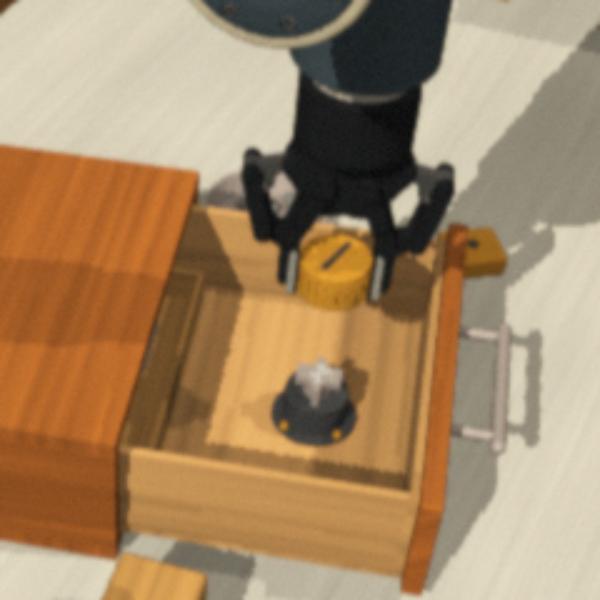

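The cap is clear of the pot, which now shows its bare neck at about (318,390). The cap hangs upright in the fingers at about (337,270), with its lower rim around 0.15 m, roughly 100 mm above the seat. The drawer is open, and the last move already held still for 0.4 s, so I'm handing in.

```bash
python3 - <<'E'
from cell import *
s=read_state();print(abs(s["dq"]).max(),s["gripper_width"])
print(job_done())
E
```

```text
0.0013445251298266014 0.5772345573223054
the job is handed in; nothing more can be done
None
```

The cap is off the pot, and I handed the job in with it held upright about 100 mm above its seat. The job took about 19 s; no verdict was reported.

- **Drawer:** I gripped the bar handle and pulled along the chest's axis. The gripper moved about 195 mm, and the last picture shows the drawer still open.
- **Cap:** I gripped it with 30 N and tried it counter-clockwise from above. It turned freely that way, so I never tried the other direction. I commanded about 65 degrees; the line on the cap's top measured about 64 degrees of turn. It no longer moved over the last 3 degrees or so, which I took as the stop.
- **Lift:** I raised it 6 mm first, with about 3 N on the wrist, then straight up to roughly 100 mm.
- **Last checks:** The side view shows the bare neck on the pot and the cap level in the fingers, touching nothing else. The wrist force was about 1.5 N, roughly the cap's weight. The jaw opening was about 49 mm, and the arm was still.

- **Disagreements and gaps:** The two cameras differed by about 5 mm across the chest. I checked the side view against the known finger position, found it about 3 mm off, and used a corrected value. My automatic measurement of the line on the cap failed on its first try. The retry was unreliable because shadow pixels got in, so the 64 degrees uses line ends I read from the picture by eye. The wrist torque showed no clear rise at the stop. I kept clear of the padlock, mallet and dish but did not measure their positions again at the end.

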